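# Lay out the stacked condiment tins on a grill table

## Task

Lay the grill table: take the stack of four steel condiment tins apart and stand each tin upright in the middle of the wooden coaster of its own shape, with the square and the oblong tin squared up with their coasters. Keep the tins upright on the way, and leave the drinking cup and the sauce bottle where they stand.

Things in the scene. Friction and masses are not known exactly. Their poses are not given: they have to be found in the camera images.
- round_tin: Closed stainless condiment tin, round, 42 mm diameter, 32 mm tall, flat lid, 0.12 kg nominal. Starts on top of the stack. Origin: centre of its underside; z up.
- hex_tin: Closed stainless condiment tin, hexagonal, 50 mm across flats (58 mm across corners), 30 mm tall, flat lid, 0.16 kg nominal. Second from the top of the stack. Origin: centre of its underside; z up; one pair of flats faces its +x and -x, the other flats follow every 60 degrees.
- square_tin: Closed stainless condiment tin, 60 x 60 mm, 32 mm tall, flat lid, 0.22 kg nominal. Third from the top of the stack. Origin: centre of its underside; z up; its sides face x and y.
- oblong_tin: Closed stainless condiment tin, 120 mm (its x) by 64 mm (its y), 34 mm tall, flat lid, 0.30 kg nominal. Stands on the table at the bottom of the stack. Origin: centre of its underside; z up.
- round_coaster: Round dark wooden coaster fixed to the table, 68 mm diameter, 6 mm thick, flat. Origin: centre of its underside, on the table.
- hex_coaster: Hexagonal dark wooden coaster fixed to the table, 74 mm across flats, 6 mm thick, flat. Origin: centre of its underside; one pair of flats faces its +x and -x.
- square_coaster: Square dark wooden coaster fixed to the table, 80 x 80 mm, 6 mm thick, flat. Origin: centre of its underside; its sides face x and y.
- oblong_coaster: Oblong dark wooden coaster fixed to the table, 140 mm (its x) by 84 mm (its y), 6 mm thick, flat. Origin: centre of its underside.
- cup: Bystander: loose open aluminium drinking cup, 68 mm across the rim, 70 mm tall, near the grill. Origin: centre of its underside.
- sauce: Bystander: loose amber glass sauce bottle with red cap, 54 mm diameter, 150 mm tall, right of the grill. Origin: centre of its underside.
Mind the look-alikes: they are no part of the job. What is shaped like the hex_tin but yellow is not meant.

How it is judged:
By the outcome, as a careful person would: the job done as asked, in the order asked, and still so for the second after the job is handed in, with the robot touching nothing.
It also fails if it takes over 106 s, if anything falls off the work surface, if the arm or the gripper's body presses on something with over 40 N, if the wrist force passes 120 N, or if a joint passes its speed limit or range.

## Robot

A 7-joint arm with a two-finger parallel gripper is mounted at the origin on the work surface. World frame = base frame: x ahead of the robot, y to its left, z up, the work surface at z = 0. Lengths are in m, angles in rad, forces in N, time in s.
With the tool pointing down it reaches from about 0.35 to 0.9 m from the base axis. Payload 19.9 kg.
Tool frame: the origin (TCP) lies between the finger pads; the fingertips stand 19 mm ahead of it and the grasp point (between the pads) is the TCP; z points along the fingers, y is the line along which they close (so a half turn about z gives the same grasp; the last joint's range is limited). The gripper opens to 94 mm and grips with 3 to 60 N. Pads are 16 mm wide; open, the fingers measure 119 mm over their backs; the gripper's body (75 mm by 177 mm) begins 78 mm behind the grasp point.
Start: joints at [1.093, 0.417, -0.01, 1.614, 0.005, 1.111, -0.053], TCP at [0.264, -0.566, 0.224] pointing down, gripper open.
Joint ranges: [-2.81, 2.81], [-0.39, 2.02], [-1.27, 1.25], [0.06, 2.57], [-1.19, 4.33], [0.19, 2], [-2.82, 2.82]. Speed limits (rad/s): [1.89, 1.89, 2.39, 2.39, 3.01, 3.01, 3.01].

## Interface

Orientations are given as a 3x3 rotation matrix whose columns are the frame's x, y, z axes.
In Python, from rig import robot gives the robot as it stands. Calls block until the motion is done:
- robot.move_ptp(position, orientation): joint-space move of the TCP to a pose.
- robot.move_linear(position, velocity=0.15, frame=None, threshold=None): straight line of the TCP; frame=None keeps the orientation; velocity is the mean speed in m/s. With threshold (N) it stops when the force on the tool has changed by that much, and returns True; else False.
- robot.goto_joints(angles): joint-space move.
- robot.gripper_to(opening): finger opening in m; the grip force is fixed at half the most; returns when the fingers have stopped.
- robot.pause(seconds).
- robot.ik(position, orientation): joint angles nearest the present ones, or None.
- robot.get_state(): the state.
- robot.grab_frame(name): name is "side" or "top"; returns the picture (400x640x3 uint8, red, green, blue); there is no depth.
- robot.camera_info(name): a dict with "fx", "fy", "cx", "cy" (pixels), "rvec" (rotation vector, rad) and "tvec" (3), from world to camera coordinates, as OpenCV has them. Camera axes: x right, y down, z forward; pixel columns grow to the right and rows downward; lengths in m; the calibration is good to about 2 mm. A picture is of the moment at which its call begins. camera_info takes no time and is no camera call.
A pose or a line that the arm cannot do raises robot.PlanningError and nothing moves.
- robot.sign_off(): hands the job in; it is judged then, once.
The state is a dict: "time": time; "qpos": joint angles; "joint_vel": joint speeds; "effort": joint torques, N m; "ee_pos": TCP position; "tool_rot": TCP orientation; "force": force on the tool from outside, world axes, zero at the start; "moment": the same for the moment, N m; "opening": finger opening in m; "grasp_force": force on a finger pad.
Only numpy, scipy, OpenCV 4.12 (cv2) and the standard library are available. Lean on these libraries where they do the work, as an engineer would, in place of code of your own. Each camera call takes 0.05 s, during which the arm holds its last target. There are 200 camera calls.

## Working session

There is one attempt and no reset: what is moved stays moved. The work goes in short steps, each a Python script; the robot and the scene stay as the last script left them, time stands still between calls to the robot, and variables do not carry over. Pictures are saved under pics/ and viewed, at most 14 in all, crops included, and the job is handed in when it is done.

```bash
mkdir -p pics; ls; python3 - <<'E'
from rig import robot
import cv2
for n in("top","side"):
    cv2.imwrite(f"pics/{n}0.png",robot.grab_frame(n)[:,:,::-1]); print(n,robot.camera_info(n))
print(robot.get_state())
E
```

```text
pics
top {'fx': 506.7918194765375, 'fy': 506.7918194765375, 'cx': 321.7103524657673, 'cy': 194.15011216817578, 'rvec': array([ 2.15487836, -2.09411584,  0.21995103]), 'tvec': array([-0.02453132,  0.55649417,  1.34163698])}
side {'fx': 508.24591455185356, 'fy': 508.24591455185356, 'cx': 318.2353075719304, 'cy': 192.5450057945881, 'rvec': array([ 0.69798074, -2.52305774,  1.22439492]), 'tvec': array([0.44808641, 0.22876617, 1.00631134])}
{'time': 0.1, 'qpos': array([ 1.09249689,  0.41792546, -0.01032601,  1.61408669,  0.00470935,
        1.11068573, -0.05300624]), 'joint_vel': array([ 0.0008694 , -0.00182364, -0.00101782, -0.00036382,  0.00046986,
       -0.0009458 ,  0.00047348]), 'effort': array([ 1.90805185e-03, -8.52580976e+01,  6.40222840e-01, -4.26697218e+01,
       -4.88389854e-02,  1.63397082e-02, -8.94828054e-05]), 'ee_pos': array([ 0.2642745 , -0.56604262,  0.22389222]), 'tool_rot': array([[ 9.06098898e-01,  4.23065603e-01, -5.31938991e-04],
       [ 4.23065929e-01, -9.06098412e-01,  9.41527358e-04],
       [-8.36612357e-05, -1.07816216e-03, -9.99999415e-01]]), 'force': array([ 1.14897438, -0.11008526,  0.01302759]), 'moment': array([-0.00174922,  0.02949618, -0.05920559]), 'grasp_force': 0.0, 'opening': 0.09394205615679016}
```

View pics/top0.png

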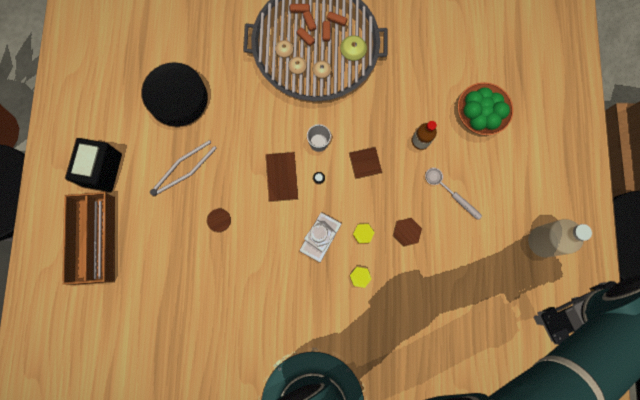

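View pics/side0.png

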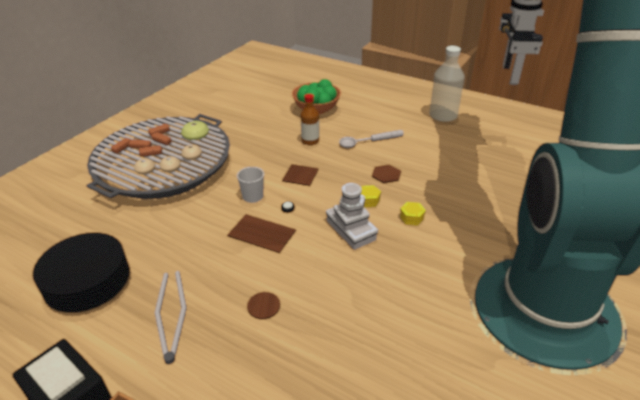

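Top view: the steel stack is at (320,237). Possible mix-ups are the yellow hexes at (364,233) and (361,277) and the small white-capped pot at (319,178). The grey cup is at (319,137). By the description I choose the steel stack at (320,237). The coasters are oblong (282,176), square (366,163), round (219,220) and hex (407,232). The side view agrees, with the stack at (351,215).

```bash
cat > h.py <<'E'
import numpy as np, cv2
from rig import robot
def cam(n):
    c=robot.camera_info(n); R=cv2.Rodrigues(np.array(c["rvec"]))[0]; return c,R,np.array(c["tvec"])
def ray(n,px,z):
    c,R,t=cam(n); px=np.atleast_2d(px).astype(float)
    d=np.c_[(px[:,0]-c["cx"])/c["fx"],(px[:,1]-c["cy"])/c["fy"],np.ones(len(px))]@R
    o=-R.T@t; return o+d*((z-o[2])/d[:,2])[:,None]
def proj(n,p):
    c,R,t=cam(n); q=np.atleast_2d(p)@R.T+t
    return np.c_[q[:,0]/q[:,2]*c["fx"]+c["cx"],q[:,1]/q[:,2]*c["fy"]+c["cy"]]
def blob(mask,seed):
    """largest contour in mask that contains / is nearest the seed pixel"""
    cs=[c for c in cv2.findContours(mask,cv2.RETR_EXTERNAL,cv2.CHAIN_APPROX_NONE)[0] if cv2.contourArea(c)>40]
    return max(cs,key=lambda c:cv2.pointPolygonTest(c,tuple(map(float,seed)),True))
def rect(xy):
    """centre, (long,short), angle of long side in world, of a world-plane outline"""
    (c,s,a)=cv2.minAreaRect((np.array(xy)*1000).astype(np.float32))
    if s[0]<s[1]: s=s[::-1]; a+=90
    return np.array(c)/1000,np.array(s),(a+90)%180-90
def centroid(xy):
    m=cv2.moments((np.array(xy)*1000).astype(np.float32)); return np.array([m['m10'],m['m01']])/m['m00']/1000, m['m00']
E
python3 - <<'E'
from h import *
for n,seeds in dict(top=dict(round=(219,220),hex=(407,232),square=(366,163),oblong=(282,176)),side=dict(round=(264,305),hex=(387,174),square=(300,175),oblong=(262,233))).items():
    im=cv2.imread(f"pics/{n}0.png"); big=cv2.resize(im,None,fx=4,fy=4,interpolation=cv2.INTER_CUBIC)
    g=big[:,:,1]; m=(g<70).astype(np.uint8)*255
    for k,s in seeds.items():
        c=blob(m,(s[0]*4,s[1]*4))[:,0]
        w=ray(n,(c+.5)/4-.5,.006)[:,:2]
        print(n,k,*[np.round(v,4) for v in (*centroid(w),*rect(w))])
    if n=="top": cv2.imwrite("pics/c1.png",cv2.resize(im[185:295,270:400],None,fx=5,fy=5,interpolation=cv2.INTER_CUBIC))
    else: cv2.imwrite("pics/c2.png",cv2.resize(im[160:260,290:430],None,fx=5,fy=5,interpolation=cv2.INTER_CUBIC))
    print(-cam(n)[1].T@cam(n)[2])
E
```

```text
top round [0.4842 0.2793] 3224.3653 [0.4839 0.2795] [64.5836 63.8605] 58.2047
top hex [ 0.4664 -0.2518] 4349.6002 [ 0.4663 -0.2515] [80.1207 72.8199] 45.4152
top square [ 0.6643 -0.132 ] 5852.6727 [ 0.6644 -0.1322] [78.7566 78.1823] 14.7533
top oblong [0.616  0.1079] 10857.4577 [0.6158 0.1076] [137.7435  81.7539] 6.6777
[0.28719986 0.00427873 1.42399974]
side round [0.4816 0.2822] 3037.8431 [0.4817 0.2823] [63.7698 60.022 ] -55.0647
side hex [ 0.4627 -0.2463] 3821.8505 [ 0.4629 -0.2459] [76.7959 66.1019] -73.103
side square [ 0.6603 -0.128 ] 5277.1307 [ 0.6602 -0.1279] [75.4538 73.6729] -75.116
side oblong [0.6126 0.1113] 10369.9007 [0.6126 0.1112] [134.8986  79.6214] 6.6992
[0.03195776 0.78376616 0.80651547]
```

View pics/c1.png

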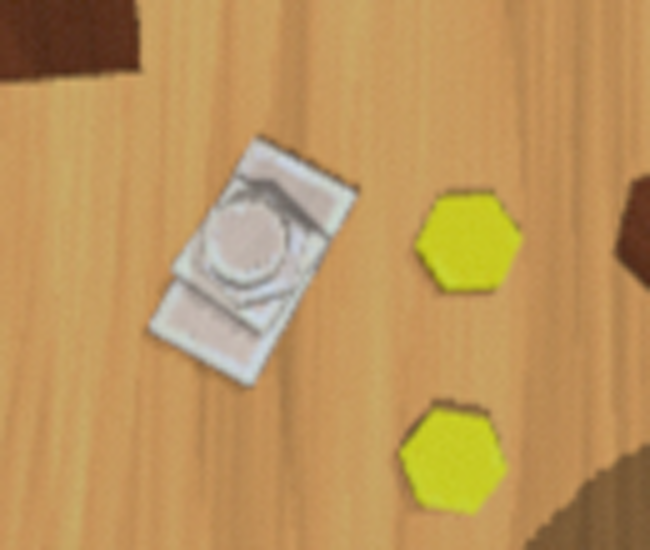

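View pics/c2.png

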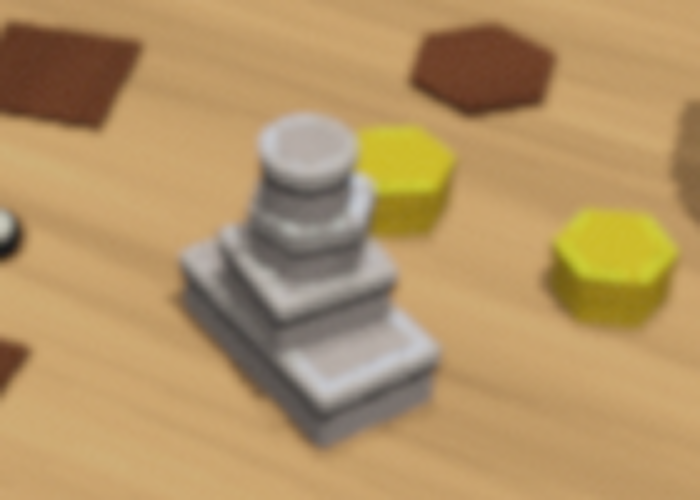

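The crops confirm the choice: a grey steel stack of round on hex on square on oblong, with the yellow hexes standing apart. The round lid's centre is near top pixel (319,233) and side pixel (351.6,190). Next I measure it and check reach.

```bash
cat >> h.py <<'E'
def Rdown(ang):
    y=np.array([np.cos(ang),np.sin(ang),0]); z=np.array([0,0,-1.]); return np.c_[np.cross(y,z),y,z]
def orient(p,ang,q=None):
    """half-turn variant (fingers close along world angle ang) with the smaller last-joint travel"""
    best=None; q0=robot.get_state()["qpos"] if q is None else q
    for a in (ang,ang+np.pi):
        q=robot.ik(p,Rdown(a))
        if q is not None:
            d=np.abs(np.array(q)-q0).max()
            if best is None or d<best[0]: best=(d,a,q)
    return Rdown(best[1]),best[1],best[2]
E
python3 - <<'E'
from h import *
im=cv2.imread("pics/top0.png")[215:255,300:340]; g=cv2.resize(cv2.cvtColor(im,cv2.COLOR_BGR2GRAY),None,fx=8,fy=8,interpolation=cv2.INTER_CUBIC)
h=cv2.HoughCircles(g,cv2.HOUGH_GRADIENT,1,20,param1=60,param2=15,minRadius=58,maxRadius=74)
for c in h[0][:3]:
    p=(c[:2]+.5)/8-.5+[300,215]; print(p,c[2]/8,ray("top",p,.128))
print("side",ray("side",(351.5,189.6),.128),"r px expected",21*506.8/1296)
T=lambda P:(np.array(P)+.5)/5-.5+[270,185]
w=ray("top",T([(258,135),(358,188),(250,387),(150,328)]),.034); print(rect(w[:,:2]))
w=ray("top",T([(178,270),(262,333),(330,235)]),.066)[:,:2]; print("square",(w[0]+w[2])/2,np.linalg.norm(np.diff(w,axis=0),axis=1))
for p,a in (((.43,.0,.118),0),((.484,.279,.04),0),((.466,-.252,.04),0),((.664,-.132,.04),.26),((.616,.108,.04),1.69)):
    R,a2,q=orient(p,a); print(a,a2,np.round(q,2))
E
```

```text
Traceback (most recent call last):
TypeError: 'NoneType' object is not subscriptable
```

```bash
python3 - <<'E'
from h import *
im=cv2.imread("pics/top0.png")[215:255,300:340]; g=cv2.resize(cv2.cvtColor(im,cv2.COLOR_BGR2GRAY),None,fx=4,fy=4,interpolation=cv2.INTER_CUBIC)
h=cv2.HoughCircles(g,cv2.HOUGH_GRADIENT,1,8,param1=40,param2=8,minRadius=28,maxRadius=38)
for c in ([] if h is None else h[0][:3]):
    p=(c[:2]+.5)/4-.5+[300,215]; print(p,c[2]/4,ray("top",p,.128))
print("eye",ray("top",(318.7,232.6),.128),"side",ray("side",(351.5,189.6),.128),"r px expected",21*506.8/1296)
T=lambda P:(np.array(P)+.5)/5-.5+[270,185]
w=ray("top",T([(258,135),(358,188),(250,387),(150,328)]),.034); print(rect(w[:,:2]))
w=ray("top",T([(178,270),(262,333),(330,235)]),.066)[:,:2]; print("square",(w[0]+w[2])/2,np.linalg.norm(np.diff(w,axis=0),axis=1))
for p,a in (((.43,.0,.118),0),((.484,.279,.04),0),((.466,-.252,.04),0),((.664,-.132,.04),.26),((.616,.108,.04),1.69)):
    R,a2,q=orient(p,a); print(a,a2,np.round(q,2))
E
```

```text
[318.25 232.5 ] 8.25 [[ 0.44186584 -0.00175813  0.128     ]]
[321.75 231.  ] 9.35 [[ 0.44599521 -0.01063842  0.128     ]]
[320.5 240.5] 9.35 [[ 0.42147168 -0.00810233  0.128     ]]
eye [[ 0.44164148 -0.00292058  0.128     ]] side [[0.43649071 0.00156714 0.128     ]] r px expected 8.212037037037037
(array([ 0.44244073, -0.00830437]), array([124.63183594,  63.35205078]), -27.05575180053711)
square [ 0.44243469 -0.00809674] [0.05626502 0.0641647 ]
0 0 [ 0.48  0.27 -0.62  2.16  0.23  0.77 -0.28]
0 0 [ 0.16  0.8  -1.    1.89  0.84  0.95 -1.24]
0 0 [ 0.71  0.53 -0.34  1.97  0.27  0.68  0.21]
0.26 0.26 [ 0.48  0.77 -0.49  1.58  0.43  0.9   0.1 ]
1.69 1.69 [ 0.33  0.79 -0.79  1.72  0.67  0.93  0.96]
```

```bash
cat >> h.py <<'E'
ZT=.25
def go(x,y,ang):
    """swing about the base axis at height, then move over (x,y), fingers closing along world angle ang"""
    s=robot.get_state(); q=np.array(s["qpos"]); e=s["ee_pos"]
    d=np.arctan2(y,x)-np.arctan2(e[1],e[0]); 
    if abs(d)>.15: q[0]-=d; robot.goto_joints(q)
    R,a,_=orient((x,y,ZT),ang); robot.move_ptp((x,y,ZT),R); return R
def pick(x,y,ang,z,pre,zlift=ZT):
    robot.gripper_to(pre); R=go(x,y,ang)
    robot.move_linear((x,y,z+.03),velocity=.2)
    hit=robot.move_linear((x,y,z),velocity=.06,threshold=8)
    robot.gripper_to(0.0); s=robot.get_state()
    print("pick hit",hit,"z",round(s["ee_pos"][2],4),"open",round(s["opening"],4),"F",round(s["grasp_force"],1))
    robot.move_linear((x,y,zlift),velocity=.12); s=robot.get_state()
    print("lift open",round(s["opening"],4),"F",round(s["grasp_force"],1),"t",s["time"])
def place(x,y,ang,z,opn):
    """z = TCP height with the tin resting on the coaster"""
    go(x,y,ang); robot.move_linear((x,y,z+.015),velocity=.2)
    hit=robot.move_linear((x,y,z-.003),velocity=.02,threshold=3)
    s=robot.get_state(); robot.gripper_to(opn); robot.move_linear((x,y,ZT),velocity=.2)
    print("place hit",hit,"ee",np.round(s["ee_pos"],4),"want z",z,"F",np.round(s["force"],1),"t",robot.get_state()["time"])
def snap(name,box=None,cam_="top",f=5):
    im=robot.grab_frame(cam_)[:,:,::-1].copy(); cv2.imwrite(f"pics/{name}_raw.png",im)
    if box: x0,y0,x1,y1=box; cv2.imwrite(f"pics/{name}.png",cv2.resize(im[y0:y1,x0:x1],None,fx=f,fy=f,interpolation=cv2.INTER_CUBIC))
    return im
E
python3 - <<'E'
from h import *
q=np.array(robot.get_state()["qpos"]); q[0]=0; q[2]=q[4]=0; robot.goto_joints(q)
pick(.4395,-.0003,-np.pi/2,.118,.062)
s=robot.get_state(); print(np.round(s["qpos"],2),s["ee_pos"])
E
```

```text
pick hit False z 0.1182 open 0.0416 F 30.0
lift open 0.0416 F 30.0 t 7.5167
[ 0.21  0.06 -0.29  2.01  0.02  1.07  1.48] [ 4.39167679e-01 -3.07777232e-04  2.49364734e-01]
```

```bash
python3 - <<'E'
from h import *
place(.4829,.2808,-np.pi/2+.527,.028,.062)
go(.42,.15,-np.pi/2+.34) if False else None
s=robot.get_state(); print(np.round(s["qpos"],2))
q=np.array(s["qpos"]); q[0]-=.9; robot.goto_joints(q)
snap("r1",(270,185,400,295)); im=snap("r1side",(220,270,310,345),"side")
t=cv2.imread("pics/r1_raw.png")[190:250,190:250]
a=cv2.resize(t,None,fx=5,fy=5,interpolation=cv2.INTER_CUBIC); b=cv2.resize(im[275:335,235:295],None,fx=5,fy=5,interpolation=cv2.INTER_CUBIC)
cv2.imwrite("pics/r2.png",np.hstack([a,b])); print(robot.get_state()["time"])
E
```

```text
place hit True ee [0.4828 0.2807 0.028 ] want z 0.028 F [-1.1 -0.8  5.2] t 12.6667
[-0.34  0.29 -0.3   1.75  0.09  1.12  1.44]
14.5333
```

View pics/r1.png

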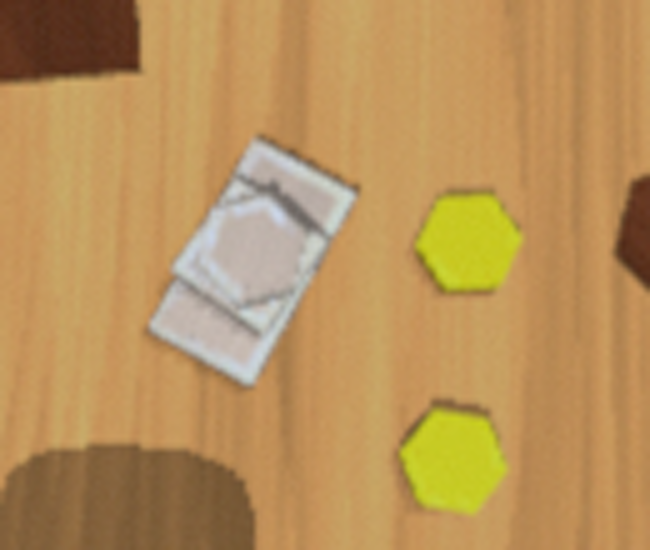

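View pics/r2.png

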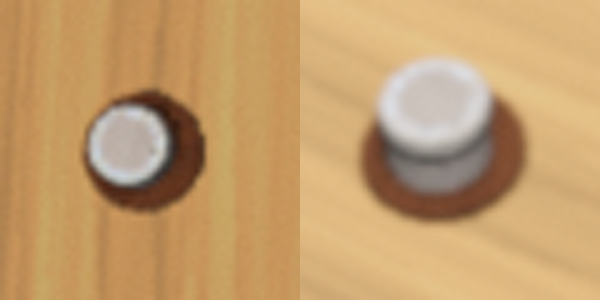

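Top view (left half): round lid at pixel (215.5,218.6), coaster at (218.7,220). The lid is shifted left, partly by height parallax. Now the numbers for this tin and for the hex lid.

```bash
cat >> h.py <<'E'
def up(im,f=4): return cv2.resize(im,None,fx=f,fy=f,interpolation=cv2.INTER_CUBIC)
def steel(im,seed,z,n="top",smax=60,vmin=100,f=4):
    h=cv2.cvtColor(up(im,f),cv2.COLOR_BGR2HSV); m=((h[:,:,1]<smax)&(h[:,:,2]>vmin)).astype(np.uint8)*255
    c=blob(m,(seed[0]*f,seed[1]*f))[:,0]; return ray(n,(c+.5)/f-.5,z)[:,:2]
E
python3 - <<'E'
from h import *
t=cv2.imread("pics/r1_raw.png"); s=cv2.imread("pics/r1side_raw.png")
for n,im,sd in (("top",t,(215.5,218.6)),("side",s,(262,295))):
  for sm in (40,60,80):
    w=steel(im,sd,.038,n,sm,150); c,r=cv2.minEnclosingCircle((w*1000).astype(np.float32)); print(n,sm,centroid(w)[0],np.array(c)/1000,r)
T=lambda P:(np.array(P)+.5)/5-.5+[270,185]
w=steel(t,(320,237),.034); print("oblong",rect(w))
# hex lid corners by eye (r1 crop)
w=ray("top",T([(267,192),(322,228),(305,287),(246,308),(196,263),(213,205)]),.096)[:,:2]
print("hex",w.mean(0),np.linalg.norm(w-w.mean(0),axis=1), [np.degrees(np.arctan2(*(b-a)[::-1]))%60 for a,b in zip(w,np.roll(w,-1,0))])
E
```

```text
top 40 [0.48323275 0.28295958] [0.48343881 0.28320419] 21.547298431396484
top 60 [0.48331833 0.28316986] [0.48357205 0.28330823] 21.68294334411621
top 80 [0.48335238 0.28323213] [0.48369519 0.28341132] 21.815397262573242
side 40 [0.48087109 0.28443572] [0.4809118  0.28462506] 23.462080001831055
side 60 [0.4813423  0.28389952] [0.48134616 0.28430823] 23.975439071655273
side 80 [0.48185906 0.28331523] [0.48129059 0.28334967] 24.717409133911133
oblong (array([ 0.44281644, -0.00597322]), array([123.47029114,  70.57949829]), -27.628631591796875)
hex [ 0.44193549 -0.00986799] [0.02955421 0.0351273  0.03232183 0.03267434 0.03373708 0.03258537] [np.float64(58.22047706274158), np.float64(45.31350293756711), np.float64(51.20570290895728), np.float64(49.67049200540833), np.float64(45.52823461041595), np.float64(45.30137629256541)]
```

```bash
python3 - <<'E'
from h import *
t=cv2.imread("pics/r1_raw.png")[215:257,300:340]; s=cv2.imread("pics/r1side_raw.png")[182:224,332:372]
def enh(x): 
    x=cv2.resize(x,None,fx=10,fy=10,interpolation=cv2.INTER_CUBIC).astype(float); return np.clip((x-110)*1.8,0,255).astype(np.uint8)
cv2.imwrite("pics/h1.png",np.hstack([enh(t),enh(s)]))
E
```

```text
(no output)
```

View pics/h1.png

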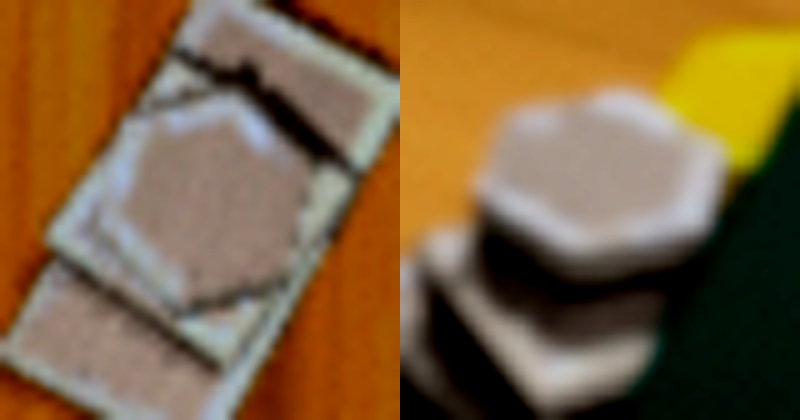

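The enhanced crop shows the hex lid in the top view with outer corners (235,88), (318,162), (298,287), (185,312), (106,215) and (133,122) at 10x, so its centre is pixel (320.8,234.3). In the side view the centre is about (351.5,199.5).

```bash
python3 - <<'E'
from h import *
T=lambda P,o:(np.array(P)+.5)/10-.5+o
for n,P,o in (("top",[(235,88),(318,162),(298,287),(185,312),(106,215),(133,122)],[300,215]),("side",[(215,88),(328,160),(290,250),(175,275),(80,195),(105,110)],[332,182])):
    w=ray(n,T(P,o),.096)[:,:2]; c=w.mean(0); d=w-c
    print(n,c,np.linalg.norm(d,axis=1).round(4),"corner ang mod60",np.degrees(np.angle(np.sum((d[:,0]+1j*d[:,1])**6))/6)%60, np.degrees(np.arctan2(d[:,1],d[:,0])).round())
# hex coaster corners from the top picture
im=cv2.imread("pics/top0.png"); c=blob((up(im)[:,:,1]<70).astype(np.uint8)*255,(407*4,232*4))[:,0]
w=ray("top",(c+.5)/4-.5,.006)[:,:2]; d=w-centroid(w)[0]; r=np.hypot(*d.T)
print("coaster corner ang",np.degrees(np.angle(np.sum(r**8*np.exp(6j*np.arctan2(d[:,1],d[:,0]))))/6)%60)
E
```

```text
top [ 0.44115054 -0.00874595] [0.0296 0.0293 0.0325 0.031  0.0284 0.0289] corner ang mod60 47.13615484770009 [ -10.  -70. -135.  168.  101.   48.]
side [ 0.43870462 -0.00373416] [0.0333 0.0299 0.0315 0.0341 0.0271 0.0322] corner ang mod60 45.31987609038353 [ -68. -137.  158.  110.   43.  -20.]
coaster corner ang 45.259136180423226
```

```bash
python3 - <<'E'
from h import *
pick(.440,-.0075,np.radians(76),.088,.070)
place(.4655,-.2532,np.radians(75),.028,.070)
q=np.array(robot.get_state()["qpos"]); q[0]+=.6; robot.goto_joints(q)
t=snap("x1"); s=snap("x1s",None,"side"); print(np.round(q,2),robot.get_state()["time"])
cv2.imwrite("pics/x1.png",np.hstack([up(t[208:258,382:432],7),np.clip((up(t[215:265,296:346],7).astype(float)-110)*1.8,0,255).astype(np.uint8)]))
E
```

```text
pick hit False z 0.0882 open 0.0498 F 30.0
lift open 0.0498 F 30.0 t 21.4667
place hit True ee [ 0.4655 -0.2532  0.028 ] want z 0.028 F [ 0.3 -0.5  4.7] t 26.5
[ 1.3   0.24 -0.31  1.81  0.08  1.11  1.68] 27.7917
```

View pics/x1.png

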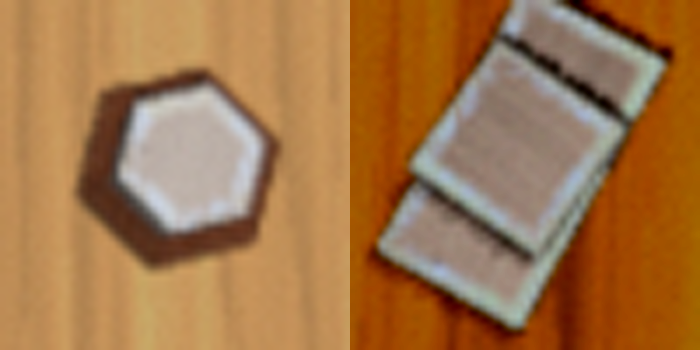

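The hex tin sits squarely on its coaster, with its lid at crop (190,155) of 350. The square lid is fully visible, with its corners clear in the right panel.

```bash
python3 - <<'E'
from h import *
t=cv2.imread("pics/x1_raw.png"); s=cv2.imread("pics/x1s_raw.png")
for n,im,z,sd in (("top",t,.036,(408.5,230)),("side",s,.036,tuple(proj("side",(.4655,-.2532,.036))[0]))):
    for sm in (40,60):
        w=steel(im,sd,z,n,sm,150); print(n,"hex",centroid(w))
T=lambda P:(np.array(P)+.5)/7-.5+[296,215]
w=ray("top",T([(157,40),(278,122),(183,255),(60,168)]),.066)[:,:2]; print("square",w.mean(0),rect(w),np.linalg.norm(w-np.roll(w,1,0),axis=1))
w=ray("top",T([(170,-14),(320,55),(172,328),(28,248)]),.034)[:,:2]; print("oblong",w.mean(0),rect(w))
E
```

```text
top hex (array([ 0.46658006, -0.25221583]), 2257.6518418479245)
top hex (array([ 0.46656314, -0.25223905]), 2260.0362464555074)
side hex (array([ 0.46375592, -0.25028944]), 2288.7022150140256)
side hex (array([ 0.46425765, -0.25132537]), 2479.8106261426583)
square [ 0.44151463 -0.00641872] (array([ 0.44187921, -0.00626677]), array([63.24483871, 57.67166901]), -34.03804016113281) [0.06193935 0.0563672  0.06279343 0.05767345]
oblong [ 0.4423322  -0.00807363] (array([ 0.44333234, -0.00830966]), array([122.11798096,  65.21938324]), -27.033645629882812)
```

```bash
python3 - <<'E'
from h import *
pick(.4407,-.008,np.radians(56),.056,.082)
place(.6642,-.1339,np.radians(14.85),.028,.082)
q=np.array(robot.get_state()["qpos"]); q[0]+=.5; robot.goto_joints(q)
t=snap("s1"); print(np.round(q,2),robot.get_state()["time"])
cv2.imwrite("pics/s1.png",np.hstack([up(t[138:188,340:390],7),np.clip((up(t[212:262,296:346],7).astype(float)-110)*1.8,0,255).astype(np.uint8)]))
w=steel(t,(320,237),.034,"top",45,140); print("oblong",rect(w),centroid(w))
w=steel(t,proj("top",(.664,-.133,.038))[0],.038,"top",45,150); print("square",rect(w),centroid(w))
E
```

```text
pick hit False z 0.0562 open 0.0595 F 30.0
lift open 0.0596 F 30.0 t 34.825
place hit True ee [ 0.664  -0.1339  0.0281] want z 0.028 F [-0.4  0.6  6.8] t 39.8833
[ 0.79  0.5  -0.21  1.43  0.1   1.22  0.34] 41.2
oblong (array([ 0.44184317, -0.00784274]), array([122.64220428,  65.57462311]), -27.417579650878906) (array([ 0.44170057, -0.00776299]), 7791.261127755469)
square (array([ 0.66385193, -0.13152477]), array([62.92267227, 62.09916687]), 14.92282772064209) (array([ 0.66362317, -0.13161003]), 3698.120965859387)
```

View pics/s1.png

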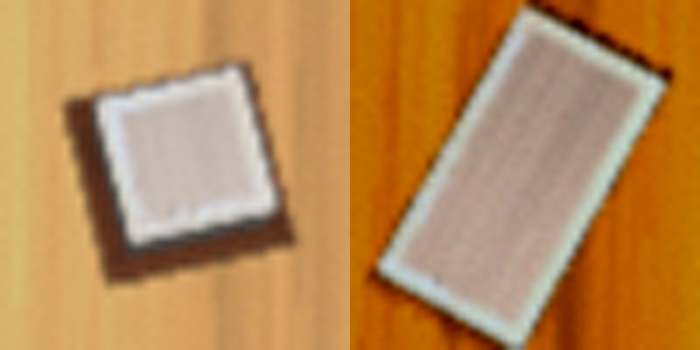

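The square tin is on its coaster, level, at the right yaw and within about 1.5 mm. Now the oblong.

```bash
python3 - <<'E'
from h import *
pick(.4411,-.0094,np.radians(62.6),.0225,.086)
place(.6158,.1062,np.radians(96.7),.0285,.084)
q=np.array(robot.get_state()["qpos"]); q[0]+=.6; robot.goto_joints(q)
t=snap("o1"); s=snap("o1s",None,"side"); print(np.round(q,2),robot.get_state()["time"])
cv2.imwrite("pics/o1.png",np.hstack([up(t[146:206,252:312],6),up(t[190:250,190:250],6)]))
for k,sd in (("oblong",(.616,.107,.040)),("round",(.483,.281,.038)),("square",(.664,-.133,.038)),("hex",(.4655,-.2532,.036))):
    w=steel(t,proj("top",sd)[0],sd[2],"top",45,150); print(k,rect(w),centroid(w))
E
```

```text
pick hit False z 0.0227 open 0.0636 F 30.0
lift open 0.0636 F 30.0 t 48.4
place hit True ee [0.6157 0.1061 0.0286] want z 0.0285 F [-0.3  0.1  4.6] t 53.275
[ 0.68  0.43 -0.41  1.57  0.18  1.18  1.33] 54.7583
oblong (array([0.61507471, 0.10779269]), array([122.491745  ,  66.72190094]), 6.820688247680664) (array([0.61514171, 0.10776927]), 7809.292605250375)
round (array([0.48314755, 0.2826442 ]), array([42.42683411, 42.38565445]), -88.3321464061737) (array([0.48322306, 0.28279097]), 1419.5215031360276)
square (array([ 0.66364917, -0.13158124]), array([62.9199028 , 62.46902847]), 15.034196853637695) (array([ 0.66352902, -0.13165409]), 3732.1367923629005)
hex (array([ 0.44894113, -0.23921849]), array([32.21059036, 10.02173519]), 59.673458099365234) (array([ 0.44879196, -0.24037581]), 138.81489483336918)
```

View pics/o1.png

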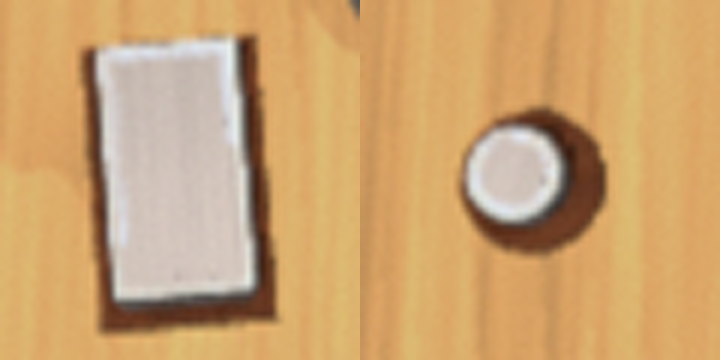

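Oblong: within 1.5 mm and 0.1° of its coaster. The round tin, lid at crop (513,175), is about 3 mm off in y, so I shift it.

```bash
python3 - <<'E'
from h import *
pick(.4828,.2807,-np.pi/2+.527,.028,.062,zlift=.06)
robot.move_linear((.484,.2774,.06),velocity=.03)
print(robot.move_linear((.484,.2774,.025),velocity=.02,threshold=3),robot.get_state()["ee_pos"])
robot.gripper_to(.062); robot.move_linear((.484,.2774,ZT),velocity=.2)
q=np.array(robot.get_state()["qpos"]); q[0]+=.65; robot.goto_joints(q)
t=snap("f1"); s=snap("f1s",None,"side"); print(robot.get_state()["time"])
cv2.imwrite("pics/f1.png",np.hstack([t[100:300,190:450],cv2.resize(s[100:350,180:460],(224,200))]).repeat(1,0))
cv2.imwrite("pics/f1.png",cv2.resize(cv2.imread("pics/f1.png"),(800,330),interpolation=cv2.INTER_CUBIC))
for k,sd in (("oblong",(.616,.107,.040)),("round",(.484,.2785,.038)),("square",(.664,-.133,.038)),("hex",(.4655,-.2532,.036))):
    w=steel(t,proj("top",sd)[0],sd[2],"top",45,150); print(k,rect(w),centroid(w))
E
```

```text
pick hit False z 0.0282 open 0.0416 F 30.0
lift open 0.042 F 30.0 t 60.375
True [0.48396409 0.27739462 0.028199  ]
65.2917
oblong (array([0.61530927, 0.10782669]), array([122.01824188,  66.50106049]), 6.821595191955566) (array([0.61526779, 0.10782122]), 7761.589285699185)
round (array([0.48427756, 0.27968845]), array([43.24301147, 41.86507034]), 3.683448553085327) (array([0.48438814, 0.27959402]), 1410.9974229359068)
square (array([0.73001782, 0.01406765]), array([67.07446289, 48.64029694]), -0.0598907470703125) (array([0.71749376, 0.00904594]), 1334.7012086031318)
hex (array([ 0.46768091, -0.25969226]), array([55.57933807, 42.37906265]), 7.580002307891846) (array([ 0.46714436, -0.25713494]), 1845.5957861396018)
```

View pics/f1.png

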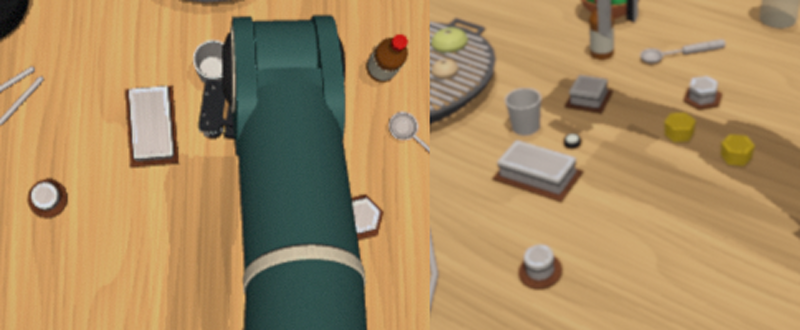

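The final view shows the round tin centred to within 0.5 mm. In the side view all four tins stand on their coasters, the cup and bottle are where they were, and the arm is clear at 0.25 m height.

```bash
python3 -c "
from rig import robot
print(robot.sign_off())"
```

```text
the job is handed in; nothing more can be done
None
```

The job is handed in: all four tins stand upright on their own coasters, within about 1.5 mm of centre. The square and oblong are squared up, the cup and sauce bottle were not moved, and about 65 s of the 106 s was used.

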